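Find the brass stamp in the lidded parts boxes

ROBOT

A 6-joint arm with a two-finger parallel gripper is mounted at the origin on the work surface. World frame = base frame: x ahead of the robot, y to its left, z up, the work surface at z = 0. Lengths are in m, angles in rad, forces in N, time in s.
With the tool pointing down it reaches from about 0.35 to 0.975 m from the base axis. Payload 4.9 kg.
Tool frame: the origin (TCP) lies at the very end of the fingers, on their centre line; the grasp point (between the pads) lies 19 mm behind it; z points along the fingers, y is the line along which they close (so a half turn about z gives the same grasp; the last joint's range is limited). The gripper opens to 85 mm and grips with 20 to 120 N. Pads are 22 mm wide; open, the fingers measure 114 mm over their backs; the gripper's body (76 mm by 85 mm) begins 54 mm behind the grasp point. The pads swing forward as they close: fully open they stand 13 mm farther back than shut.
Start: joints at [-0.119, 0.053, 1.613, -0, 1.476, -0.119], TCP at [0.625, 0, 0.231] pointing down, gripper open.
Joint ranges: [-3.01, 3.01], [-1.01, 2.22], [0.06, 2.58], [-1.02, 4.17], [0.09, 2.62], [-3.14, 3.14]. Speed limits (rad/s): [2.57, 2.57, 3.14, 3.14, 3.14, 3.14].

INTERFACE

Orientations are given as a unit quaternion [w, x, y, z].
In Python, from plant import manip gives the robot as it stands.
- The arm moves only by the tool move_arm, never from a script. Its argument "plan" is a list that holds one entry, the list of rows, each a list of 7 numbers: the shift along the tool's x, y, z as a fraction of full scale, then the turn, a rotation vector about the tool's x, y, z as a fraction of full scale, then the closure, from 0 (fully open) to 1 (shut). In form: [[[dx, dy, dz, wx, wy, wz, fingers], ...]]. A call has exactly 10 rows; each row shifts and turns the commanded pose from where the row before left it, along the tool's axes as they then stand; what a row does not reach is not made up. Full scale, the value 1, is 0.12 m for a shift and 0.15 rad for a turn. A row lasts 1/8 s, in which the tool goes at most 62.5 mm and 10.7 degrees, less where a joint would pass 70% of its speed; a pose out of reach is approached as far as the arm can. A call with a number of a shift or a turn outside -1 to 1 is refused whole. A call with a gripper value outside its range is refused whole. The fingers move at their own pace and stop on an object; the grip force is fixed at half the most. Time passes only in rows, so rows that do not move let the fingers close, or fill a call up. It gives the time, the measured TCP pose, the force, the opening and the grip force at its end, in the units of the state.
- manip.state(): the state, without advancing time (a new reading comes with each control period).
- manip.grab_frame(name): name is "scene" or "side" or "wrist"; returns a dict with "pixels" (384x512x3 uint8, blue, green, red), "depth" (384x512 float32, m along the optical axis (not along the pixel's ray), 0 where there is no reading), "vfov" (degrees; the focal length in pixels is half the picture's height over the tangent of half this angle, whatever the lens; pixels are square), "cx", "cy" (the principal point, pixels), "view" (4x4, takes a point from world to camera coordinates). Camera axes: x right, y down, z forward; pixel columns grow to the right and rows downward; lengths in m; the calibration is good to about 2 mm. A picture is of the moment at which its call begins.
- manip.job_done(): hands the job in; it is judged then, once.
The state is a dict: "time": time; "joint_pos": joint angles; "joint_vel": joint speeds; "joint_efforts": joint torques, N m; "tool_pos": TCP position; "tool_rot": TCP orientation; "contact_force": force on the tool from outside, world axes, zero at the start; "ft_torque": the same for the moment, N m; "gripper_width": opening from 0.0 (shut) to 1.0 (fully open); "grasp_force": force on a finger pad.
Only numpy, scipy, OpenCV 4.12 (cv2) and the standard library are available. Lean on these libraries where they do the work, as an engineer would, in place of code of your own. Each camera call takes 0.05 s, during which the arm holds its last target. There are 200 camera calls.

TASK

One of the three lidded boxes on the sloping rack holds the 30 mm wide brass stamp block. Find it, opening the boxes one at a time (leather dust is about: never have two open at once), and set the brass block down gently in the blue pan of the scale. Leave all three boxes fully shut and the other things on the table where they are.

Things in the scene. Friction and masses are not known exactly. Their poses are not given: they have to be found in the camera images.
- rack: Dark steel rack, fixed, sloping 30 degrees towards the robot, with three grey lidded boxes side by side, 135 mm apart; origin on the table under its middle. Each box hides one loose piece, 40 mm long; which is where must be seen or felt. Widths (y), heights: brass stamp block 30, 26 mm, 0.22 to 0.31 kg (wanted); black plastic gauge 20, 26 mm; bright steel block 12, 24 mm.
- box_a_floor (a point): Centre of the inner floor of grey box A, on the robot's left (+y) of the rack. Axes are the box's: z straight out of its mouth (30 degrees from vertical, leaning to the robot), x up the slope to the hinge side, y left. Inside 70 (x) by 96 (y) by 50 mm deep, walls 4 mm. Its one piece lies flat, 40 mm length along x, against the low wall: its middle 15 mm down the slope (-x) from here, up to 8 mm to either side in y.
- lid_a (a joint): Angle of the aluminium lid of box A: 0 shut, 1.92 rad fully open (stop). Hinged along y on the upper rim; It swings up and away from the robot; stays up by itself when opened past about 1.4 rad, below that drops shut (light, 0.16 kg). Even fully open it stands 10 degrees short of upright, leaning over the box, so enter the box along its own z.
- hinge_a (a point): Middle of the hinge line of lid A, on the box's upper rim, axes as the box's. In the box floor's frame at x +39, z +50.5 mm.
- knob_a (a point): Centre of the orange round grip on lid A: a cylinder 16 mm in diameter and 22 mm long along y, pinched on its flat ends; it may turn between the fingers as the lid swings. On a black stem, 30 mm above the lid's outer face (lid 6 mm thick), 62 mm from the hinge line along the lid and 36 mm off it. Axes turn with the lid, the box's when shut.
- box_b_floor (a point): Centre of the inner floor of grey box B, in the middle of the rack. Axes are the box's: z straight out of its mouth (30 degrees from vertical, leaning to the robot), x up the slope to the hinge side, y left. Inside 70 (x) by 96 (y) by 50 mm deep, walls 4 mm. Its one piece lies flat, 40 mm length along x, against the low wall: its middle 15 mm down the slope (-x) from here, up to 8 mm to either side in y.
- lid_b (a joint): Angle of the aluminium lid of box B: 0 shut, 1.92 rad fully open (stop). Hinged along y on the upper rim; It swings up and away from the robot; stays up by itself when opened past about 1.4 rad, below that drops shut (light, 0.16 kg). Even fully open it stands 10 degrees short of upright, leaning over the box, so enter the box along its own z.
- hinge_b (a point): Middle of the hinge line of lid B, on the box's upper rim, axes as the box's. In the box floor's frame at x +39, z +50.5 mm.
- knob_b (a point): Centre of the orange round grip on lid B: a cylinder 16 mm in diameter and 22 mm long along y, pinched on its flat ends; it may turn between the fingers as the lid swings. On a black stem, 30 mm above the lid's outer face (lid 6 mm thick), 62 mm from the hinge line along the lid and 36 mm off it. Axes turn with the lid, the box's when shut.
- box_c_floor (a point): Centre of the inner floor of grey box C, on the robot's right (-y) of the rack. Axes are the box's: z straight out of its mouth (30 degrees from vertical, leaning to the robot), x up the slope to the hinge side, y left. Inside 70 (x) by 96 (y) by 50 mm deep, walls 4 mm. Its one piece lies flat, 40 mm length along x, against the low wall: its middle 15 mm down the slope (-x) from here, up to 8 mm to either side in y.
- lid_c (a joint): Angle of the aluminium lid of box C: 0 shut, 1.92 rad fully open (stop). Hinged along y on the upper rim; It swings up and away from the robot; stays up by itself when opened past about 1.4 rad, below that drops shut (light, 0.16 kg). Even fully open it stands 10 degrees short of upright, leaning over the box, so enter the box along its own z.
- hinge_c (a point): Middle of the hinge line of lid C, on the box's upper rim, axes as the box's. In the box floor's frame at x +39, z +50.5 mm.
- knob_c (a point): Centre of the orange round grip on lid C: a cylinder 16 mm in diameter and 22 mm long along y, pinched on its flat ends; it may turn between the fingers as the lid swings. On a black stem, 30 mm above the lid's outer face (lid 6 mm thick), 62 mm from the hinge line along the lid and 36 mm off it. Axes turn with the lid, the box's when shut.
- pan_in (a point): Centre of the inner floor of the scale's blue pan, 62 mm above the table when empty: an open tray 115 mm square outside, rim 16 mm above its floor, walls 4 mm, black rubber mat. z up. The small white bench scale is fixed and stands left or right of the rack; the pan rides on a spring and sinks under load.
- pan (a joint): How far the scale's pan has sunk: 0 empty, 2.5 mm per newton (the brass block alone sinks it 5 to 8 mm, the other two pieces under 3 mm together), bottoms at 28 mm.
- templates: Stack of tan fibreboard templates, 130 by 90 by 27 mm, fixed, origin under its centre; on the other side of the rack from the scale.
- sander: Cork sanding block with wooden back, 55 by 90 by 28 mm, loose on the table, origin at the centre of its underside. A bystander: leave alone.
- mallet: Hammer lying on the table, loose, about 0.4 kg, 260 mm long, origin under its middle, handle to its -x. A bystander: leave alone.
- jar: Closed jar, 64 mm in diameter, 85 mm tall, loose, origin at the centre of its underside. A bystander: leave alone.
- punch: Dark steel hand punch standing upright, 44 mm foot, 110 mm tall, loose, origin at the centre of its underside. A bystander: leave alone.
- awl: Awl (like a screwdriver) lying on the table, loose, 200 mm long, red handle, origin under its middle. A bystander: leave alone.
- ruler: Steel straightedge lying on the table, 30 by 160 by 4 mm, loose, origin at the centre of its underside. A bystander: leave alone.
Things that resemble listed ones, but are neither listed nor needed, are in the scene too. Leave any pink look-alike of the part that bears pan_in alone.

How it is judged:
By the outcome, as a careful person would: the job done as asked, in the order asked, and still so for the second after the job is handed in, with the robot touching nothing.
It also fails if it takes over 72 s, if anything falls off the work surface, if the arm or the gripper's body presses on something with over 40 N, if the wrist force passes 120 N, or if a joint passes its speed limit or range.

## Working session

There is one attempt and no reset: what is moved stays moved. The work goes in short steps, Python scripts to look and compute and a tool call to move; the robot and the scene stay as the last step left them, time stands still between calls to the robot, and variables do not carry over. Pictures are saved under pics/ and viewed, at most 10 in all, crops included, and the job is handed in when it is done.

Besides the shell and the picture viewer there is one more tool, called after "Request:" as name(argument=value, ...), one argument or row to a line, values as JSON. move_arm: Moves the arm, as the interface text tells. Its arguments: {"type":"object","properties":{"plan":{"type":"array"}},"required":["plan"]}

```bash
mkdir -p pics; ls; python3 - <<'E'
from plant import manip
import cv2,numpy as np
s=manip.state();print(s)
for n in("scene","side"):
    f=manip.grab_frame(n);cv2.imwrite(f"pics/{n}0.png",f["pixels"]);np.savez(f"{n}0.npz",**f)
    print(n,f["vfov"],f["cx"],f["cy"],np.round(f["view"],3).tolist())
a=cv2.imread("pics/scene0.png");b=cv2.imread("pics/side0.png")
E
```

```text
pics
{'time': 0.0, 'joint_pos': array([-1.18982367e-01,  5.33504349e-02,  1.61432996e+00, -2.77387416e-06,
        1.47600578e+00, -1.19022382e-01]), 'joint_vel': array([-1.49174753e-03, -2.15607034e-04,  8.71226991e-04,  1.70481587e-04,
       -3.15399264e-03,  7.56420117e-06]), 'joint_efforts': array([ 2.70554956e-04, -3.93670499e+01, -3.70175600e+01, -1.62778279e-04,
        6.93513779e-03, -6.06393527e-06]), 'tool_pos': array([6.24359815e-01, 8.71918707e-05, 2.30045528e-01]), 'tool_rot': array([-8.21958359e-04,  7.07092152e-01,  7.07120635e-01, -6.48148000e-04]), 'contact_force': array([-0.30818249,  0.05754967, -0.48971087]), 'ft_torque': array([-0.01889178, -0.05478005, -0.00442886]), 'grasp_force': 0.0, 'gripper_width': 0.9966404767126129}
scene 57.33315587395625 253.5384939079543 186.3978536973906 [[-0.858, 0.514, -0.008, 0.488], [0.291, 0.472, -0.832, -0.09], [-0.424, -0.716, -0.555, 1.488], [0.0, 0.0, 0.0, 1.0]]
side 50.49056430231717 255.35999691477141 182.8631371649664 [[0.696, -0.718, 0.005, -0.415], [-0.523, -0.511, -0.682, 0.364], [0.492, 0.473, -0.731, 1.095], [0.0, 0.0, 0.0, 1.0]]
```

View pics/scene0.png

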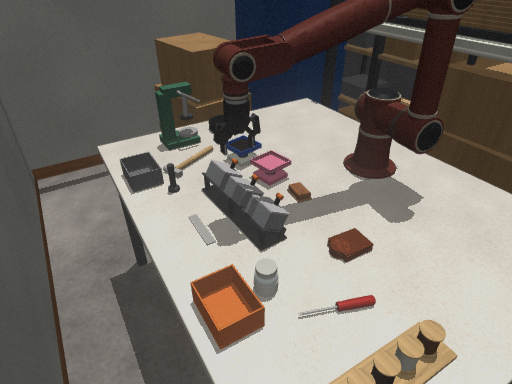

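View pics/side0.png

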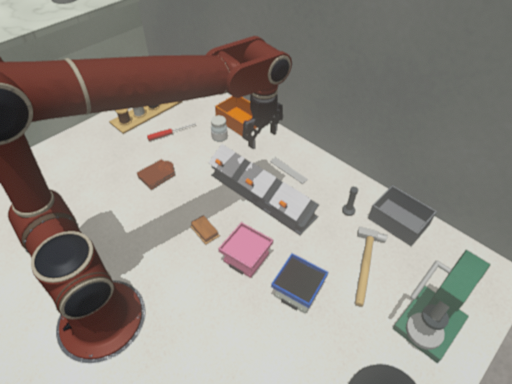

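The rack with boxes is in the side view at about (219,162)–(283,204), where the orange knobs are, and in the scene view at (233,161), (253,182) and (279,197). There are two pan candidates in the side view. The one at (246,248) is pink, a look-alike. The one at (300,278) has a blue rim and black mat, so it matches the description. I'll measure both and crop to confirm.

```bash
cat > h.py <<'E'
import numpy as np,cv2
from scipy.spatial.transform import Rotation as R
def foc(f): return 192/np.tan(np.radians(float(f["vfov"]))/2)
def cloud(f):
    v,u=np.mgrid[0:384,0:512];d=f["depth"];k=foc(f)
    p=np.stack([(u-f["cx"])/k*d,(v-f["cy"])/k*d,d],-1)
    T=np.linalg.inv(f["view"]);return p@T[:3,:3].T+T[:3,3]
def ray(f,u,v):
    T=np.linalg.inv(f["view"]);k=foc(f)
    d=T[:3,:3]@np.array([(u-f["cx"])/k,(v-f["cy"])/k,1]);return T[:3,3],d/np.linalg.norm(d)
def blobs(f,lo,hi,minA=6):
    m=cv2.inRange(cv2.cvtColor(f["pixels"],cv2.COLOR_BGR2HSV),lo,hi)
    n,l,s,c=cv2.connectedComponentsWithStats(m)
    return [(c[i],s[i,4],l==i) for i in range(1,n) if s[i,4]>=minA]
def tri(f,p,g,q):
    o1,d1=ray(f,*p);o2,d2=ray(g,*q)
    t=np.linalg.lstsq(np.stack([d1,-d2],1),o2-o1,rcond=None)[0]
    a=o1+t[0]*d1;b=o2+t[1]*d2;return (a+b)/2,np.linalg.norm(a-b)
E
python3 - <<'E'
from h import *
F={n:dict(np.load(n+"0.npz")) for n in("scene","side")}
for n,f in F.items():
    P=cloud(f)
    print(n,np.linalg.inv(f["view"])[:3,3])
    for c,a,m in blobs(f,(5,170,120),(18,255,255)):
        if a<400: print(' or',c.round(1),a,np.median(P[m&(f["depth"]>0)],0).round(3))
    for c,a,m in blobs(f,(105,120,50),(130,255,255),20): print(' blue',c.round(1),a,P[m].min(0).round(3),P[m].max(0).round(3))
f=F["side"];P=cloud(f)
cv2.imwrite("pics/crop1.png",cv2.resize(f["pixels"][135:325,185:385],None,fx=3,fy=3,interpolation=cv2.INTER_CUBIC))
print(P[278,300],P[285,300])
E
```

```text
scene [1.07538033 0.85699409 0.75414376]
 or [233.7 159.8] 9 [ 0.568 -0.144  0.124]
 or [254.6 175.9] 10 [ 0.56  -0.006  0.127]
 or [278.9 195. ] 13 [0.552 0.128 0.126]
 or [245.8 283.7] 64 [0.793 0.336 0.07 ]
 or [260.6 307.3] 11 [0.797 0.416 0.07 ]
 blue [274.2  14.6] 2286 [-0.726 -2.069  0.136] [1.075 0.857 0.754]
 blue [338.9  68. ] 386 [-0.937 -1.168 -0.216] [1.075 0.857 0.754]
 blue [293.2  77.4] 1495 [-0.726 -1.85  -0.403] [1.075 0.857 0.754]
 blue [241.5 145.8] 189 [ 0.364 -0.393  0.061] [ 0.492 -0.256  0.082]
side [-0.05981931 -0.62941734  1.05038346]
 or [239.2 101.3] 100 [0.904 0.382 0.052]
 or [237.  113.7] 267 [0.87  0.366 0.007]
 or [217.5 161.2] 6 [0.545 0.125 0.124]
 or [248.7 181.3] 12 [ 0.553 -0.011  0.125]
 or [281.8 203. ] 10 [ 0.559 -0.144  0.125]
 blue [301.9 291.5] 117 [ 0.363 -0.394  0.072] [ 0.489 -0.284  0.083]
[ 0.4368027  -0.32386722  0.05993998] [ 0.418261   -0.33884287  0.06450726]
```

View pics/crop1.png

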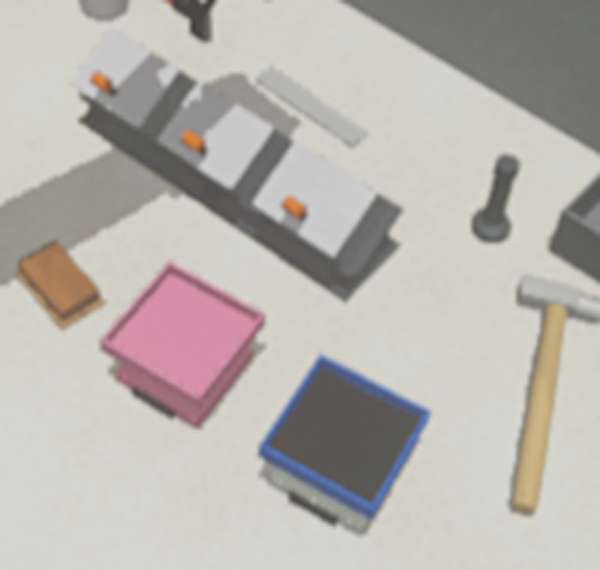

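The crop shows the blue-rimmed pan with black mat at crop (345,435), confirming it is the target. The pink tray at (185,335) is the look-alike. The lids are shut with knobs at (100,82), (193,140) and (293,207). Next I'll check the wrist camera mount and use its view to refine the knobs.

```bash
python3 - <<'E'
from h import *
from plant import manip
s=manip.state();f=manip.grab_frame("wrist")
q=s["tool_rot"];Rt=R.from_quat([q[1],q[2],q[3],q[0]]).as_matrix()
T=np.linalg.inv(f["view"])
print(f["vfov"],f["cx"],f["cy"],"cam in tool",Rt.T@(T[:3,3]-s["tool_pos"]),(Rt.T@T[:3,:3]).round(3).tolist())
P=cloud(f)
for c,a,m in blobs(f,(5,170,100),(18,255,255)): print(c.round(1),a,np.median(P[m],0).round(4))
# pan centre and yaw from side+scene rim; rack tops
for n in("side","scene"):
    g=dict(np.load(n+"0.npz"));Q=cloud(g)
    for lo,hi,nm in(((105,120,50),(130,255,255),"blue"),((160,80,80),(179,255,255),"pink")):
        for c,a,m in blobs(g,lo,hi,100):
            p=Q[m];p=p[(p[:,2]>.065)&(p[:,2]<.12)&(p[:,0]>.2)&(p[:,0]<.8)]
            if len(p)>30: print(n,nm,len(p),cv2.minAreaRect((p[:,:2]*1000).astype(np.float32)),p[:,2].max())
E
```

```text
59.108658143676465 250.98800679563894 189.629901480873 cam in tool [ 0.08197262 -0.00038554 -0.1431289 ] [[-0.0, -0.949, -0.316], [1.0, -0.001, 0.001], [-0.001, -0.316, 0.949]]
[139.4   9.9] 417 [0.5514 0.1238 0.1263]
[ 24.6 106.9] 7 [0.3991 0.0546 0.0281]
[ 14.8 129.3] 6 [0.3848 0.0314 0.028 ]
[ 36.2 132. ] 6 [0.4057 0.0288 0.0281]
[  9.2 135.8] 16 [0.3774 0.0246 0.0278]
[ 31.4 156. ] 8 [0.3959 0.004  0.0284]
[ 21.3 164.2] 6 [ 0.3832 -0.0047  0.0287]
[ 34.1 164.2] 9 [ 0.3966 -0.0054  0.0283]
[ 17.9 166.6] 8 [ 0.3795 -0.0072  0.0281]
[ 41.5 167.7] 6 [ 0.4033 -0.0085  0.0274]
[166.2 197.3] 432 [ 0.5585 -0.0068  0.1262]
[185.7 337.1] 279 [ 0.5654 -0.1405  0.126 ]
side blue 117 ((425.0889892578125, -329.61346435546875), (106.42942810058594, 112.07257843017578), 12.4564847946167) 0.08310971821283974
side pink 294 ((404.2347106933594, -146.73196411132812), (115.02088165283203, 113.77330780029297), 9.866988182067871) 0.08120588466988365
scene blue 170 ((429.80609130859375, -324.8937683105469), (117.29703521728516, 119.95216369628906), 11.443238258361816) 0.08233031531578472
scene pink 285 ((406.07080078125, -143.0836944580078), (119.02535247802734, 118.69725036621094), 9.321109771728516) 0.0811746606233561
```

Request:
move_arm(
  plan=[
    [[-0.057, -0.128, 0.03, 0, 0, -1, 0], [-0.057, -0.128, 0.03, 0, 0, -1, 0], [-0.057, -0.128, 0.03, 0, 0, -1, 0], [-0.057, -0.128, 0.03, 0, 0, -1, 0], [-0.057, -0.128, 0.03, 0, 0, -1, 0], [-0.057, -0.128, 0.03, 0, 0, -1, 0], [-0.057, -0.128, 0.03, 0, 0, -1, 0], [-0.057, -0.128, 0.03, 0, 0, -1, 0], [-0.057, -0.128, 0.03, 0, 0, -1, 0], [-0.057, -0.128, 0.03, 0, 0, -1, 0]],
  ],
)

```text
time: 1.4
tool_pos: [0.5545, -0.1363, 0.1948]
tool_rot: [-0.0, 0.033, 0.999, 0.0]
contact_force: [0.3, -0.6, 0.3]
gripper_width: 1.002
grasp_force: 0.0
```

```bash
cat >> h.py <<'E'
def tool(s):
    q=s["tool_rot"];return R.from_quat([q[1],q[2],q[3],q[0]]).as_matrix(),np.array(s["tool_pos"])
def knobs(f,minA=100):
    P=cloud(f)
    for c,a,m in blobs(f,(5,170,90),(18,255,255),minA):
        p=P[m&(f["depth"]>0)]; top=np.percentile(p[:,2],95); q=p[p[:,2]>top-.003]
        print(c.round(1),a,"med",np.median(p,0).round(4),"top",top.round(4),"ridge mid",((q.min(0)+q.max(0))/2).round(4),"rect",cv2.minAreaRect((q[:,:2]*1000).astype(np.float32)))
E
python3 - <<'E'
from h import *
from plant import manip
s=manip.state();f=manip.grab_frame("wrist");Rt,t=tool(s);print(Rt.round(3),t)
knobs(f,50)
E
```

```text
[[-0.998  0.066 -0.001]
 [ 0.066  0.998  0.   ]
 [ 0.001  0.    -1.   ]] [ 0.55445943 -0.13633408  0.19480866]
[443.  194.3] 564 med [ 0.5551 -0.0085  0.1266] top 0.128 ridge mid [ 0.5561 -0.0083  0.1273] rect ((556.1775512695312, -8.368339538574219), (12.081087112426758, 21.042335510253906), 3.4431912899017334)
[241.6 214.9] 614 med [ 0.5609 -0.1428  0.1262] top 0.1278 ridge mid [ 0.5626 -0.1425  0.1268] rect ((562.6182250976562, -142.4644317626953), (12.634655952453613, 21.188735961914062), 0.18020062148571014)
```

Request:
move_arm(
  plan=[
    [[-0.064, -0.053, 0.1, 0, 0, -0.76, 0], [0, 0, 0.2, 0, 0, 0, 0], [0, 0, 0.2, 0, 0, 0, 0], [0, 0, 0.16, 0, 0, 0, 0], [0, 0, 0.1, 0, 0, 0, 0], [0, 0, 0, 0, 0, 0, 0.3], [0, 0, 0, 0, 0, 0, 1], [0, 0, 0, 0, 0, 0, 1], [0, 0, 0, 0, 0, 0, 1], [0, 0, 0, 0, 0, 0, 1]],
  ],
)

```text
time: 2.7
tool_pos: [0.5626, -0.143, 0.1053]
tool_rot: [0.001, -0.022, 1.0, -0.0]
contact_force: [-0.9, -0.2, 4.8]
gripper_width: 0.237
grasp_force: 58.8
```

Request:
move_arm(
  plan=[
    [[-0.01, 0, -0.11, 0, 0, 0, 1], [-0.03, 0, -0.106, 0, 0, 0, 1], [-0.049, 0, -0.099, 0, 0, 0, 1], [-0.067, 0, -0.088, 0, 0, 0, 1], [-0.082, 0, -0.074, 0, 0, 0, 1], [-0.094, 0, -0.058, 0, 0, 0, 1], [-0.103, 0, -0.04, 0, 0, 0, 1], [-0.108, 0, -0.02, 0, 0, 0, 1], [-0.11, 0, 0, 0, 0, 0, 1], [-0.108, 0, 0.021, 0, 0, 0, 1]],
  ],
)

```text
time: 3.95
tool_pos: [0.6542, -0.1385, 0.1754]
tool_rot: [0.0, -0.022, 1.0, 0.0]
contact_force: [-5.1, 0.4, 2.3]
gripper_width: 0.229
grasp_force: 58.4
```

```bash
python3 - <<'E'
from h import *
from plant import manip
f=manip.grab_frame("wrist");g=manip.grab_frame("side")
np.savez("wC.npz",**f)
a=cv2.resize(g["pixels"][140:260,200:360],(512,384))
cv2.imwrite("pics/c_open.png",cv2.resize(np.hstack([f["pixels"],a]),(800,300)))
E
```

```text
(no output)
```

View pics/c_open.png

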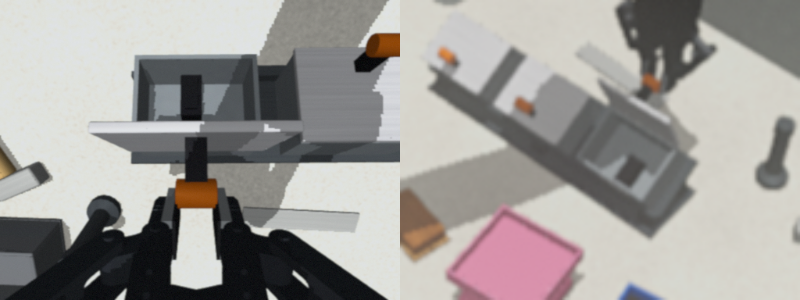

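The wrist view shows box C holding a narrow black piece at (190,97), about 20 mm wide, which is the plastic gauge and not the brass. I'll close it again.

Request:
move_arm(
  plan=[
    [[0.108, 0, -0.021, 0, 0, 0, 1], [0.11, 0, 0, 0, 0, 0, 1], [0.108, 0, 0.02, 0, 0, 0, 1], [0.103, 0, 0.04, 0, 0, 0, 1], [0.094, 0, 0.058, 0, 0, 0, 1], [0.082, 0, 0.074, 0, 0, 0, 1], [0.067, 0, 0.088, 0, 0, 0, 1], [0.049, 0, 0.099, 0, 0, 0, 1], [0.03, 0, 0.106, 0, 0, 0, 1], [0.01, 0, 0.12, 0, 0, 0, 1]],
  ],
)

```text
time: 5.3
tool_pos: [0.56, -0.1432, 0.1063]
tool_rot: [-0.002, -0.021, 1.0, -0.0]
contact_force: [-25.3, 1.8, 15.2]
gripper_width: 0.226
grasp_force: 119.9
```

Request:
move_arm(
  plan=[
    [[0, 0, 0, 0, 0, 0, 0], [0, 0, 0, 0, 0, 0, 0], [0, 0, 0, 0, 0, 0, 0], [0, 0, -0.2, 0, 0, 0, 0], [0, 0, -0.25, 0, 0, 0, 0], [0, 0.28, 0, 0, 0, 0, 0], [0, 0.28, 0, 0, 0, 0, 0], [0, 0.28, 0, 0, 0, 0, 0], [0, 0.28, 0, 0, 0, 0, 0], [0, 0, 0, 0, 0, 0, 0]],
  ],
)

```text
time: 6.55
tool_pos: [0.5561, -0.0067, 0.1572]
tool_rot: [0.0, -0.023, 1.0, 0.0]
contact_force: [0.0, -0.5, 0.3]
gripper_width: 0.999
grasp_force: 0.0
```

```bash
python3 - <<'E'
from h import *
from plant import manip
s=manip.state();f=manip.grab_frame("wrist");Rt,t=tool(s);print(Rt.round(3),t)
knobs(f,50)
E
```

```text
[[-0.999 -0.046  0.   ]
 [-0.046  0.999  0.   ]
 [-0.     0.    -1.   ]] [ 0.55613722 -0.00674372  0.15716179]
[485.8 224.9] 956 med [0.5472 0.1259 0.1263] top 0.128 ridge mid [0.5494 0.1264 0.1271] rect ((549.3707275390625, 126.47756958007812), (12.511838912963867, 22.298078536987305), 3.1364328861236572)
[ 14.7 226. ] 754 med [ 0.5602 -0.1398  0.1259] top 0.1277 ridge mid [ 0.5625 -0.14    0.1268] rect ((562.5338745117188, -140.14987182617188), (12.007216453552246, 17.934003829956055), 1.9180731773376465)
[248.1 226.7] 834 med [ 0.5545 -0.0081  0.1263] top 0.1278 ridge mid [ 0.556  -0.0078  0.1267] rect ((555.8455810546875, -7.936470985412598), (13.222434997558594, 20.372364044189453), 3.0741336345672607)
```

Request:
move_arm(
  plan=[
    [[0, -0.01, 0.2, 0, 0, 0, 0], [0, 0, 0.2, 0, 0, 0, 0.3], [0, 0, 0.04, 0, 0, 0, 1], [0, 0, 0, 0, 0, 0, 1], [0, 0, 0, 0, 0, 0, 1], [0, 0, 0, 0, 0, 0, 1], [0, 0, 0, 0, 0, 0, 1], [-0.01, 0, -0.11, 0, 0, 0, 1], [-0.03, 0, -0.106, 0, 0, 0, 1], [-0.049, 0, -0.099, 0, 0, 0, 1]],
  ],
)

```text
time: 7.85
tool_pos: [0.5661, -0.0077, 0.1407]
tool_rot: [-0.001, -0.022, 1.0, 0.002]
contact_force: [3.1, 4.3, -11.2]
gripper_width: 0.24
grasp_force: 59.0
```

Request:
move_arm(
  plan=[
    [[-0.067, 0, -0.088, 0, 0, 0, 1], [-0.082, 0, -0.074, 0, 0, 0, 1], [-0.094, 0, -0.058, 0, 0, 0, 1], [-0.103, 0, -0.04, 0, 0, 0, 1], [-0.108, 0, -0.02, 0, 0, 0, 1], [-0.11, 0, 0, 0, 0, 0, 1], [-0.108, 0, 0.021, 0, 0, 0, 1], [0, 0, 0, 0, 0, 0, 1], [0, 0, 0, 0, 0, 0, 1], [0, 0, 0, 0, 0, 0, 1]],
  ],
)

```text
time: 9.1
tool_pos: [0.6473, -0.0038, 0.1744]
tool_rot: [-0.0, -0.022, 1.0, 0.002]
contact_force: [-2.5, 7.0, -0.1]
gripper_width: 0.229
grasp_force: 58.5
```

```bash
python3 - <<'E'
from h import *
from plant import manip
f=manip.grab_frame("wrist");g=manip.grab_frame("side")
np.savez("wB.npz",**f)
a=cv2.resize(g["pixels"][140:260,200:360],(512,384))
cv2.imwrite("pics/b_open.png",cv2.resize(np.hstack([f["pixels"],a]),(800,300)))
E
```

```text
(no output)
```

View pics/b_open.png

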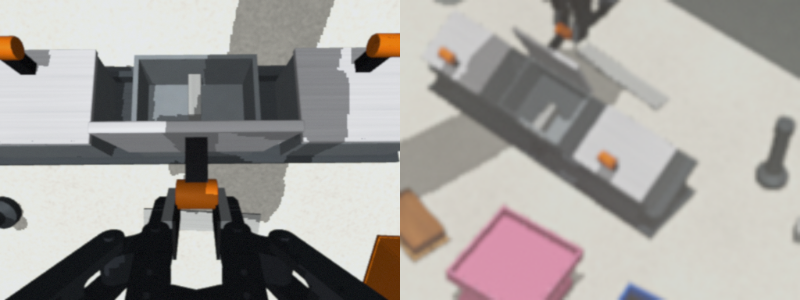

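Box B shows a narrow, bright piece at wrist-view (194,95), about 12 mm wide, which is the steel block. The brass must therefore be in box A. I'll close B.

Request:
move_arm(
  plan=[
    [[0.108, 0, -0.021, 0, 0, 0, 1], [0.11, 0, 0, 0, 0, 0, 1], [0.108, 0, 0.02, 0, 0, 0, 1], [0.103, 0, 0.04, 0, 0, 0, 1], [0.094, 0, 0.058, 0, 0, 0, 1], [0.082, 0, 0.074, 0, 0, 0, 1], [0.067, 0, 0.088, 0, 0, 0, 1], [0.049, 0, 0.099, 0, 0, 0, 1], [0.03, 0, 0.106, 0, 0, 0, 1], [0.01, 0, 0.115, 0, 0, 0, 1]],
  ],
)

```text
time: 10.45
tool_pos: [0.5563, -0.0083, 0.1073]
tool_rot: [0.0, -0.022, 1.0, 0.001]
contact_force: [-12.5, 6.2, 10.9]
gripper_width: 0.231
grasp_force: 105.3
```

Request:
move_arm(
  plan=[
    [[0, 0, 0, 0, 0, 0, 0], [0, 0, 0, 0, 0, 0, 0], [0, 0, 0, 0, 0, 0, 0], [0, 0, -0.2, 0, 0, 0, 0], [0, 0, -0.25, 0, 0, 0, 0], [0, 0.28, 0, 0, 0, 0, 0], [0, 0.28, 0, 0, 0, 0, 0], [0, 0.28, 0, 0, 0, 0, 0], [0, 0.28, 0, 0, 0, 0, 0], [0, 0, 0, 0, 0, 0, 0]],
  ],
)

```text
time: 11.7
tool_pos: [0.5506, 0.1261, 0.1579]
tool_rot: [0.0, -0.023, 1.0, -0.0]
contact_force: [0.8, 0.1, -0.1]
gripper_width: 0.998
grasp_force: 0.0
```

```bash
python3 - <<'E'
from h import *
from plant import manip
s=manip.state();f=manip.grab_frame("wrist");Rt,t=tool(s);print(Rt.round(3),t,s["joint_pos"].round(2))
knobs(f,50)
E
```

```text
[[-0.999 -0.046  0.001]
 [-0.046  0.999 -0.   ]
 [-0.001 -0.    -1.   ]] [0.55056805 0.1260703  0.15792411] [ 0.09 -0.03  1.83 -0.    1.35 -1.52]
[498.6   9.3] 174 med [0.4152 0.3006 0.0273] top 0.0285 ridge mid [0.4156 0.2995 0.0276] rect ((415.3092956542969, 299.8985595703125), (21.61467170715332, 12.705742835998535), 79.68257141113281)
[490.2  64.4] 2735 med [0.4541 0.3044 0.0274] top 0.0286 ridge mid [0.4503 0.304  0.0277] rect ((451.07025146484375, 298.4429626464844), (68.91456604003906, 42.000858306884766), 16.542255401611328)
[252.6 223.6] 858 med [0.5473 0.1274 0.1263] top 0.1279 ridge mid [0.5492 0.1272 0.1268] rect ((548.9132080078125, 127.12000274658203), (12.51724624633789, 20.563417434692383), 2.218078136444092)
[ 16.6 224.1] 842 med [ 0.5537 -0.0061  0.1261] top 0.1276 ridge mid [ 0.5559 -0.0063  0.1266] rect ((556.0551147460938, -6.523501396179199), (12.055769920349121, 19.869441986083984), 2.957526922225952)
```

Request:
move_arm(
  plan=[
    [[0.01, 0.01, 0.2, 0, 0, 0, 0], [0, 0, 0.2, 0, 0, 0, 0.3], [0, 0, 0.045, 0, 0, 0, 1], [0, 0, 0, 0, 0, 0, 1], [0, 0, 0, 0, 0, 0, 1], [0, 0, 0, 0, 0, 0, 1], [0, 0, 0, 0, 0, 0, 1], [-0.01, 0, -0.11, 0, 0, 0, 1], [-0.03, 0, -0.106, 0, 0, 0, 1], [-0.049, 0, -0.099, 0, 0, 0, 1]],
  ],
)

```text
time: 13.0
tool_pos: [0.5589, 0.127, 0.1402]
tool_rot: [-0.001, -0.022, 1.0, 0.001]
contact_force: [4.2, 6.4, -12.8]
gripper_width: 0.238
grasp_force: 59.0
```

Request:
move_arm(
  plan=[
    [[-0.067, 0, -0.088, 0, 0, 0, 1], [-0.082, 0, -0.074, 0, 0, 0, 1], [-0.094, 0, -0.058, 0, 0, 0, 1], [-0.103, 0, -0.04, 0, 0, 0, 1], [-0.108, 0, -0.02, 0, 0, 0, 1], [-0.11, 0, 0, 0, 0, 0, 1], [-0.108, 0, 0.021, 0, 0, 0, 1], [0, 0, 0, 0, 0, 0, 1], [0, 0, 0, 0, 0, 0, 1], [0, 0, 0, 0, 0, 0, 1]],
  ],
)

```text
time: 14.25
tool_pos: [0.64, 0.131, 0.1737]
tool_rot: [-0.0, -0.022, 1.0, 0.001]
contact_force: [-2.8, 5.9, 1.1]
gripper_width: 0.224
grasp_force: 58.5
```

```bash
python3 - <<'E'
from h import *
from plant import manip
f=manip.grab_frame("wrist");np.savez("wA.npz",**f)
cv2.imwrite("pics/a_open.png",f["pixels"])
E
```

```text
(no output)
```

View pics/a_open.png

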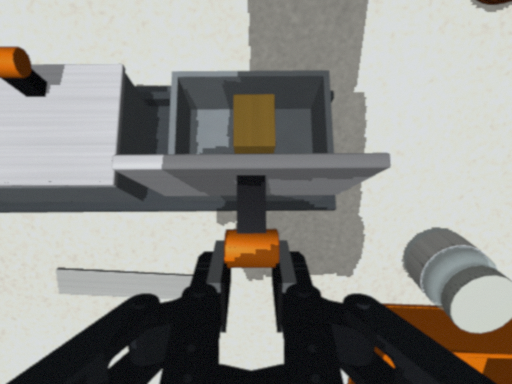

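The yellow brass block is visible in open box A at (254,123). Next I'll locate it and work out the grasp pose.

```bash
python3 - <<'E'
from h import *
f=dict(np.load("wA.npz"));P=cloud(f)
yaw=np.radians(2.65);bx0=np.array([np.cos(yaw),np.sin(yaw),0]);by=np.array([-np.sin(yaw),np.cos(yaw),0])
z=np.array([0,0,1.]);bz=-.5*bx0+.866*z;bx=.866*bx0+.5*z
hinge=np.array([.5492,.127,.120])+.0717*bx0
fl=hinge-.039*bx-.0505*bz;B=np.stack([bx,by,bz],1)
print("floor",fl)
for c,a,m in blobs(f,(15,120,60),(32,255,255),300):
    p=(P[m]-fl)@B;print(c.round(1),a,"box min/max",np.percentile(p,2,0).round(4),np.percentile(p,98,0).round(4),"med",np.median(p,0).round(4))
    if a>700: yb=np.percentile(p[:,1],[3,97]).mean()
# wall y edges check at floor level
m=(f["depth"]>0);q=(P-fl)@B
fm=(abs(q[...,2])<.004)&(abs(q[...,0])<.034)&(abs(q[...,1])<.06);print("floor y range",np.percentile(q[fm][:,1],[1,99]).round(4),"z",np.median(q[fm][:,2]))
print("floor x",np.percentile(q[fm][:,0],[1,99]))
for zz in(.12,.003): print(zz,(fl+B@np.array([-.015,yb,zz])).round(4))
E
```

```text
floor [0.61230844 0.12992093 0.056767  ]
[253.9 123.2] 2375 box min/max [-0.0332 -0.0113  0.0115] [0.0056 0.0169 0.0262] med [-0.0113  0.0029  0.0248]
[240.5 250.1] 377 box min/max [ 0.0779 -0.0099  0.1153] [0.083  0.0064 0.1186] med [ 0.0799 -0.0048  0.117 ]
floor y range [-0.0479  0.0481] z -0.0010885449211618207
floor x [-0.03365932  0.00234425]
0.12 [0.5393 0.1295 0.1532]
0.003 [0.5977 0.1322 0.0519]
```

Request:
move_arm(
  plan=[
    [[0, 0, 0, 0, 0, 0, 0], [0, 0, 0, 0, 0, 0, 0], [0, 0, 0, 0, 0, 0, 0], [0, 0, -0.4, 0, 0, 0, 0], [0, 0, -0.4, 0, 0, 0, 0], [0.42, 0, 0, 0, 0, 0, 0.4], [0.42, 0, 0, 0, -0.8, 0, 0.4], [0, 0, 0, 0, -0.9, 0, 0.4], [0, 0, 0, 0, -0.9, 0, 0.4], [0, 0, 0, 0, -0.89, 0, 0.4]],
  ],
)

```text
time: 15.55
tool_pos: [0.5398, 0.125, 0.27]
tool_rot: [0.262, -0.021, 0.965, 0.005]
contact_force: [0.3, 1.4, -0.8]
gripper_width: 0.599
grasp_force: 0.0
```

```bash
cat >> h.py <<'E'
yaw=np.radians(2.65);bx0=np.array([np.cos(yaw),np.sin(yaw),0]);by=np.array([-np.sin(yaw),np.cos(yaw),0])
zz=np.array([0,0,1.]);bz=-.5*bx0+.866*zz;bx=.866*bx0+.5*zz
FL=np.array([.61231,.12992,.05677]);B=np.stack([bx,by,bz],1)
E
python3 - <<'E'
from h import *
from plant import manip
s=manip.state();Rt,t=tool(s);print(t,s["gripper_width"],s["joint_pos"].round(2))
print("axes err (tool rotvec)",R.from_matrix(Rt.T@np.stack([-bx,by,-bz],1)).as_rotvec().round(4))
for h in(.1,.003): print(h,"tool shift/0.12",(Rt.T@(FL+B@np.array([-.0145,.0028,h])-t)/.12).round(3))
f=manip.grab_frame("wrist");P=(cloud(f)-FL)@B
for c,a,m in blobs(f,(15,120,60),(32,255,255),300):
    p=P[m];print(c.round(1),a,np.percentile(p,2,0).round(4),np.percentile(p,98,0).round(4))
E
```

```text
[0.53976865 0.12502041 0.26998434] 0.5991537342731114 [ 0.11 -0.49  2.07 -0.04  1.03 -1.49]
axes err (tool rotvec) [-0.0019  0.0058 -0.0027]
0.1 tool shift/0.12 [0.491 0.037 1.005]
0.003 tool shift/0.12 [0.495 0.038 1.814]
[255.4  99.9] 1260 [-0.0331 -0.0109  0.0041] [0.0045 0.0172 0.0267]
```

Request:
move_arm(
  plan=[
    [[0.16, 0.02, 0.25, 0, 0, 0, 0.4], [0.17, 0.02, 0.25, 0, 0, 0, 0.4], [0.16, 0, 0.25, 0, 0, 0, 0.4], [0, 0, 0.2, 0, 0, 0, 0.4], [0, 0, 0.2, 0, 0, 0, 0.4], [0, 0, 0.2, 0, 0, 0, 0.4], [0, 0, 0.18, 0, 0, 0, 0.4], [0, 0, 0.14, 0, 0, 0, 0.4], [0, 0, 0.11, 0, 0, 0, 0.4], [0, 0, 0, 0, 0, 0, 0.4]],
  ],
)

```text
time: 16.85
tool_pos: [0.5955, 0.1323, 0.0539]
tool_rot: [0.258, -0.021, 0.966, 0.005]
contact_force: [0.5, 0.2, -1.1]
gripper_width: 0.602
grasp_force: 0.0
```

```bash
python3 - <<'E'
from h import *
from plant import manip
s=manip.state();Rt,t=tool(s);print("tcp in box",((t-FL)@B).round(4),s["contact_force"])
f=manip.grab_frame("wrist");P=(cloud(f)-FL)@B
cv2.imwrite("pics/a_in.png",f["pixels"])
for c,a,m in blobs(f,(15,120,60),(32,255,255),100):
    p=P[m];print(c.round(1),a,np.percentile(p,2,0).round(4),np.percentile(p,98,0).round(4))
E
```

```text
tcp in box [-0.0159  0.0031  0.0059] [ 0.49707743  0.23396566 -1.095695  ]
[248.9 295.1] 3309 [-0.0192 -0.0116  0.0239] [0.0046 0.0168 0.0262]
```

View pics/a_in.png

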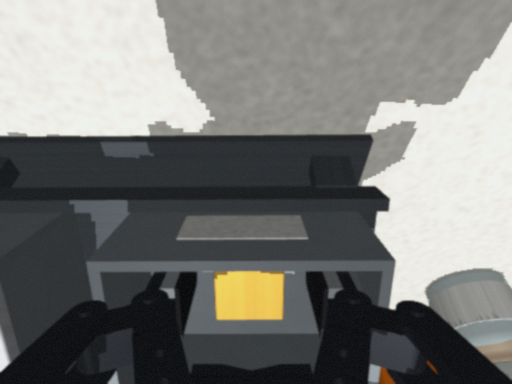

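The view shows the brass block at (249,295), centred between the fingers at (180,295) and (318,295). I'll close on it and lift along the box axis.

Request:
move_arm(
  plan=[
    [[0, 0, 0.02, 0, 0, 0, 0.5], [0, 0, 0, 0, 0, 0, 1], [0, 0, 0, 0, 0, 0, 1], [0, 0, 0, 0, 0, 0, 1], [0, 0, 0, 0, 0, 0, 1], [0, 0, -0.05, 0, 0, 0, 1], [0, 0, -0.15, 0, 0, 0, 1], [0, 0, -0.25, 0, 0, 0, 1], [0, 0, -0.3, 0, 0, 0, 1], [0, 0, -0.35, 0, 0, 0, 1]],
  ],
)

```text
time: 18.15
tool_pos: [0.5284, 0.1296, 0.1656]
tool_rot: [0.257, -0.021, 0.966, 0.006]
contact_force: [1.1, -0.1, -2.3]
gripper_width: 0.337
grasp_force: 61.7
```

Request:
move_arm(
  plan=[
    [[0, 0, -0.3, 0, 0.87, 0, 1], [0, -0.47, 0, 0, 0.87, 0, 1], [0, -0.47, 0, 0, 0.87, 0, 1], [0, -0.47, 0, 0, 0.85, 0, 1], [0.172, -0.47, 0, 0, 0, 0, 1], [0.172, -0.47, 0, 0, 0, 0, 1], [0.172, -0.47, 0, 0, 0, 0, 1], [0.172, -0.47, 0, 0, 0, 0, 1], [0.172, -0.47, 0, 0, 0, 0, 1], [0, 0, 0, 0, 0, 0, 1]],
  ],
)

```text
time: 19.4
tool_pos: [0.427, -0.329, 0.1968]
tool_rot: [0.002, -0.019, 1.0, 0.0]
contact_force: [0.3, 1.0, -2.8]
gripper_width: 0.332
grasp_force: 61.8
```

```bash
python3 - <<'E'
from h import *
from plant import manip
s=manip.state();Rt,t=tool(s);print(t,Rt.round(3),s["contact_force"],s["gripper_width"])
for n in("wrist","side"):
    f=manip.grab_frame(n);P=cloud(f)
    for c,a,m in blobs(f,(105,120,40),(130,255,255),100):
        p=P[m];p=p[(p[:,2]>.04)&(p[:,2]<.1)&(p[:,0]<.6)]
        if len(p)>30:
            print(n,c.round(),len(p),p.min(0).round(4),p.max(0).round(4));q=p[p[:,2]>.07]
            print(cv2.minAreaRect((q[:,:2]*1000).astype(np.float32)))
    q=P[(abs(P[...,0]-.428)<.045)&(abs(P[...,1]+.327)<.045)&(P[...,2]<.075)&(P[...,2]>.05)];print("mat z",np.median(q[:,2]),len(q))
    cv2.imwrite(f"pics/pan_{n}.png",f["pixels"])
E
```

```text
[ 0.42699996 -0.32904469  0.19675774] [[-0.999 -0.037  0.003]
 [-0.037  0.999  0.001]
 [-0.003  0.    -1.   ]] [ 0.31597862  1.00859551 -2.81295167] 0.33222365266464277
wrist [255. 166.] 3847 [ 0.3621 -0.3928  0.0582] [ 0.4914 -0.2591  0.0809]
((429.3802795410156, -326.0299072265625), (114.43363952636719, 114.06307220458984), 12.08763313293457)
mat z 0.06329063194416151 9935
side [299. 290.] 152 [ 0.3623 -0.3935  0.0697] [ 0.4939 -0.278   0.0823]
((428.17938232421875, -328.266357421875), (112.52603912353516, 113.2593765258789), 11.968071937561035)
mat z 0.06271138633885653 949
```

View pics/pan_wrist.png

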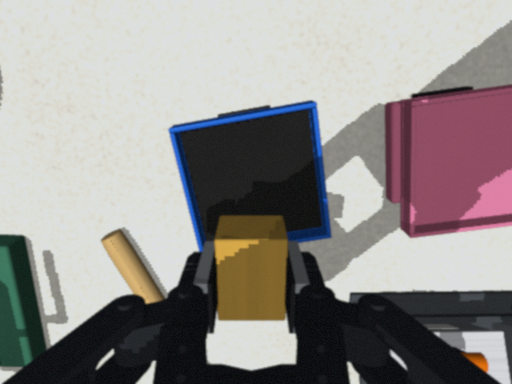

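Request:
move_arm(
  plan=[
    [[-0.02, 0.025, 0.2, 0, 0, 0, 1], [0, 0, 0.25, 0, 0, 0, 1], [0, 0, 0.2, 0, 0, 0, 1], [0, 0, 0.15, 0, 0, 0, 1], [0, 0, 0.1, 0, 0, 0, 1], [0, 0, 0.07, 0, 0, 0, 1], [0, 0, 0.04, 0, 0, 0, 1], [0, 0, 0.03, 0, 0, 0, 1], [0, 0, 0.02, 0, 0, 0, 1], [0, 0, 0, 0, 0, 0, 1]],
  ],
)

```text
time: 20.75
tool_pos: [0.4319, -0.3233, 0.0705]
tool_rot: [0.002, -0.022, 1.0, 0.0]
contact_force: [-0.0, -0.2, -2.9]
gripper_width: 0.337
grasp_force: 61.8
```

Request:
move_arm(
  plan=[
    [[0, 0, 0.01, 0, 0, 0, 1], [0, 0, 0.01, 0, 0, 0, 1], [0, 0, 0.01, 0, 0, 0, 1], [0, 0, 0.01, 0, 0, 0, 1], [0, 0, 0.01, 0, 0, 0, 1], [0, 0, 0.01, 0, 0, 0, 1], [0, 0, 0.01, 0, 0, 0, 1], [0, 0, 0, 0, 0, 0, 1], [0, 0, 0, 0, 0, 0, 1], [0, 0, 0, 0, 0, 0, 1]],
  ],
)

```text
time: 22.0
tool_pos: [0.432, -0.3233, 0.0621]
tool_rot: [0.002, -0.022, 1.0, -0.0]
contact_force: [-0.0, -0.2, -0.4]
gripper_width: 0.337
grasp_force: 62.1
```

Request:
move_arm(
  plan=[
    [[0, 0, 0.008, 0, 0, 0, 1], [0, 0, 0, 0, 0, 0, 0.6], [0, 0, 0, 0, 0, 0, 0.5], [0, 0, 0, 0, 0, 0, 0.45], [0, 0, 0, 0, 0, 0, 0.45], [0, 0, -0.1, 0, 0, 0, 0.45], [0, 0, -0.25, 0, 0, 0, 0.45], [0, 0, -0.3, 0, 0, 0, 0.3], [0, 0, -0.35, 0, 0, 0, 0.1], [0, 0, -0.2, 0, 0, 0, 0]],
  ],
)

```text
time: 23.25
tool_pos: [0.432, -0.324, 0.209]
tool_rot: [0.004, -0.022, 1.0, -0.002]
contact_force: [0.6, 0.0, 0.0]
gripper_width: 0.998
grasp_force: 0.0
```

```bash
python3 - <<'E'
from h import *
from plant import manip
s=manip.state();Rt,t=tool(s);print(t,Rt.round(3),s["contact_force"])
f=manip.grab_frame("wrist");P=cloud(f)
for c,a,m in blobs(f,(15,120,60),(32,255,255),500): print(c.round(),a,np.percentile(P[m],2,0).round(4),np.percentile(P[m],98,0).round(4))
# open lid A knob target, 106 deg
k=np.array([.5492,.127,.120])+.0717*(1-np.cos(np.radians(106)))*bx0+.0717*np.sin(np.radians(106))*zz
print("knob open",k)
g=manip.grab_frame("side");knobs(g,4)
g=manip.grab_frame("scene");knobs(g,4)
E
```

```text
[ 0.43203661 -0.32396351  0.20899485] [[-0.999 -0.043  0.008]
 [-0.043  0.999 -0.003]
 [-0.008 -0.003 -1.   ]] [0.56475921 0.01734019 0.01116963]
[252. 175.] 1956 [ 0.412  -0.3383  0.0561] [ 0.4586 -0.306   0.0829]
knob open [0.64056539 0.13122878 0.18892246]
[243.5 116.5] 864 med [0.8647 0.3142 0.0338] top 0.07 ridge mid [0.6186 0.1085 0.3126] rect ((651.3174438476562, 80.90301513671875), (826.6018676757812, 177.94793701171875), 52.49106979370117)
[281.9 202.8] 18 med [ 0.5612 -0.1429  0.1254] top 0.1272 ridge mid [ 0.5613 -0.1428  0.1268] rect ((561.6260986328125, -142.75494384765625), (8.482728958129883, 14.36205768585205), 2.9665279388427734)
[234.  160.1] 10 med [ 0.567  -0.1375  0.1256] top 0.128 ridge mid [ 0.5649 -0.1405  0.127 ] rect ((564.617919921875, -141.30259704589844), (7.355011940002441, 16.636981964111328), 12.450446128845215)
[254.7 176. ] 13 med [ 0.559  -0.0055  0.1252] top 0.128 ridge mid [ 0.5564 -0.0091  0.1267] rect ((554.5277709960938, -8.557135581970215), (21.463903427124023, 8.101197242736816), 73.37802124023438)
[259.1 183.5] 18 med [0.6288 0.1331 0.1972] 
[... 228 characters left out ...]
2 0.0709] rect ((792.4360961914062, 344.1967468261719), (149.0803680419922, 3.4988396167755127), 89.92694091796875)
[224.1 307. ] 1271 med [0.8517 0.3291 0.0057] top 0.0705 ridge mid [0.8654 0.3431 0.0706] rect ((896.2835083007812, 360.5893859863281), (76.15608978271484, 174.42356872558594), 29.36378288269043)
[259.  308.8] 5 med [0.8015 0.4168 0.0702] top 0.0707 ridge mid [0.8033 0.4164 0.0696] rect ((803.0142211914062, 417.32708740234375), (6.061569690704346, 3.9966483116149902), 28.919273376464844)
[255.  310.8] 5 med [0.813  0.4155 0.0688] top 0.0704 ridge mid [0.8135 0.4164 0.0696] rect ((813.5016479492188, 416.5138854980469), (6.8778510093688965, 2.522049903869629), 1.4955917596817017)
```

Request:
move_arm(
  plan=[
    [[0, 0, -0.3, 0, 0, 0, 0], [0, 0.2, -0.3, 0, 0, 0, 0], [-0.225, 0.44, 0, 0, 0, 0, 0], [-0.225, 0.44, 0, 0, 0, 0, 0], [-0.225, 0.44, 0, 0, 0, 0, 0], [-0.225, 0.44, 0, 0, 0, 0, 0], [-0.225, 0.44, 0, 0, 0, 0, 0], [-0.225, 0.44, 0, 0, 0, 0, 0], [-0.225, 0.44, 0, 0, 0, 0, 0], [-0.225, 0.44, 0, 0, 0, 0, 0]],
  ],
)

```text
time: 24.65
tool_pos: [0.6272, 0.134, 0.2756]
tool_rot: [0.001, -0.022, 1.0, -0.0]
contact_force: [1.7, -1.0, 0.5]
gripper_width: 1.002
grasp_force: 0.0
```

```bash
python3 - <<'E'
from h import *
from plant import manip
s=manip.state();Rt,t=tool(s);print(t,Rt.round(3))
print("rotvec to vertical",R.from_matrix(Rt.T@np.stack([-bx0,by,-zz],1)).as_rotvec().round(4))
f=manip.grab_frame("wrist");knobs(f,100)
E
```

```text
[0.62722913 0.13395331 0.27564095] [[-0.999 -0.043  0.001]
 [-0.043  0.999 -0.   ]
 [-0.001 -0.    -1.   ]]
rotvec to vertical [-0.0004  0.0014 -0.0029]
[438.6  11.4] 1425 med [0.4729 0.3226 0.0273] top 0.0286 ridge mid [0.4768 0.323  0.0277] rect ((477.53887939453125, 323.3697814941406), (28.415496826171875, 81.1202392578125), 2.332909345626831)
[83.6 82.5] 455 med [ 0.5566 -0.0066  0.1261] top 0.1277 ridge mid [ 0.5568 -0.0068  0.1271] rect ((557.0970458984375, -6.823443412780762), (12.634578704833984, 20.60068130493164), 2.458899974822998)
[246.9 195.3] 537 med [0.6237 0.1317 0.1978] top 0.1993 ridge mid [0.6248 0.1313 0.1982] rect ((624.923583984375, 131.19992065429688), (12.05067253112793, 20.288299560546875), 2.878544569015503)
[439.9 303.1] 724 med [0.8132 0.3985 0.069 ] top 0.0719 ridge mid [0.7199 0.3025 0.2023] rect ((726.2685546875, 296.25836181640625), (314.1842041015625, 53.5946159362793), 50.4910888671875)
[348.3 333.4] 660 med [0.8841 0.27   0.0687] top 0.2966 ridge mid [0.6226 0.167  0.3264] rect ((622.42529296875, 167.13194274902344), (35.71031188964844, 0.7318644523620605), 37.48320007324219)
```

Request:
move_arm(
  plan=[
    [[0.02, -0.022, 0.2, 0, 0, 0, 0], [0, 0, 0.25, 0, 0, 0, 0], [0, 0, 0.22, 0, 0, 0, 0], [0, 0, 0.14, 0, 0, 0, 0], [0, 0, 0.05, 0, 0, 0, 0], [0, 0, 0, 0, 0, 0, 0.5], [0, 0, 0, 0, 0, 0, 1], [0, 0, 0, 0, 0, 0, 1], [0, 0, 0, 0, 0, 0, 1], [0, 0, 0, 0, 0, 0, 1]],
  ],
)

```text
time: 25.95
tool_pos: [0.6261, 0.1304, 0.1762]
tool_rot: [0.003, -0.022, 1.0, 0.001]
contact_force: [-1.1, 5.3, 4.3]
gripper_width: 0.24
grasp_force: 59.8
```

Request:
move_arm(
  plan=[
    [[0.107, 0, 0.004, 0, 0, 0, 1], [0.105, 0, 0.023, 0, 0, 0, 1], [0.099, 0, 0.042, 0, 0, 0, 1], [0.09, 0, 0.059, 0, 0, 0, 1], [0.078, 0, 0.074, 0, 0, 0, 1], [0.0635, 0, 0.087, 0, 0, 0, 1], [0.047, 0, 0.097, 0, 0, 0, 1], [0.029, 0, 0.104, 0, 0, 0, 1], [0.01, 0, 0.115, 0, 0, 0, 1], [0, 0, 0, 0, 0, 0, 1]],
  ],
)

```text
time: 27.2
tool_pos: [0.5502, 0.1266, 0.1021]
tool_rot: [0.002, -0.022, 1.0, 0.0]
contact_force: [-5.1, 2.3, 5.4]
gripper_width: 0.238
grasp_force: 76.6
```

Request:
move_arm(
  plan=[
    [[0, 0, 0, 0, 0, 0, 0], [0, 0, 0, 0, 0, 0, 0], [0, 0, 0, 0, 0, 0, 0], [0, 0, -0.2, 0, 0, 0, 0], [0, 0, -0.3, 0, 0, 0, 0], [0, 0, -0.3, 0, 0, 0, 0], [0.1, 0, -0.2, 0, 0, 0, 0], [0.1, 0, 0, 0, 0, 0, 0], [0, 0, 0, 0, 0, 0, 0], [0, 0, 0, 0, 0, 0, 0]],
  ],
)

```text
time: 28.45
tool_pos: [0.5252, 0.1249, 0.2198]
tool_rot: [0.001, -0.022, 1.0, -0.0]
contact_force: [0.6, -0.0, 0.9]
gripper_width: 1.0
grasp_force: 0.0
```

```bash
python3 - <<'E'
from h import *
from plant import manip
f=manip.grab_frame("wrist");knobs(f,300)
g=manip.grab_frame("side");knobs(g,4);P=cloud(g)
q=P[(abs(P[...,0]-.428)<.05)&(abs(P[...,1]+.326)<.05)&(P[...,2]<.065)&(P[...,2]>.04)];print("mat z",np.median(q[:,2]))
cv2.imwrite("pics/final.png",g["pixels"]);print(manip.state()["contact_force"])
E
```

```text
[459.5  89.2] 973 med [0.4468 0.3194 0.0274] top 0.0286 ridge mid [0.4512 0.3222 0.0278] rect ((448.5185546875, 321.80548095703125), (32.74405288696289, 48.78734588623047), 20.29819107055664)
[ 76.1 221.6] 491 med [ 0.5542 -0.0068  0.1261] top 0.1278 ridge mid [ 0.5559 -0.0071  0.1267] rect ((555.95263671875, -7.103754043579102), (20.992782592773438, 12.188945770263672), 89.1864242553711)
[251.9 221.7] 383 med [0.5483 0.1272 0.1266] top 0.1279 ridge mid [0.5493 0.1273 0.1269] rect ((549.3112182617188, 127.25953674316406), (11.633536338806152, 19.929790496826172), 2.4263710975646973)
[238.  108.9] 556 med [0.8799 0.3788 0.0381] top 0.0701 ridge mid [0.8463 0.3363 0.0707] rect ((846.4830932617188, 335.8757019042969), (120.22777557373047, 158.73667907714844), 0.507962167263031)
[248.4 181.3] 9 med [ 0.5532 -0.0099  0.1238] top 0.1258 ridge mid [ 0.5537 -0.0115  0.1245] rect ((553.7581787109375, -11.48615837097168), (14.751482963562012, 4.031282424926758), 89.09488677978516)
[282.  202.9] 8 med [ 0.5602 -0.1435  0.1246] top 0.1256 ridge mid [ 0.5603 -0.1444  0.1245] rect ((560.20068359375, -144.4002685546875), (12.179085731506348, 5.3224077224731445), 86.49772644042969)
mat z 0.05574435122871135
[ 0.29831198  0.18804054 -0.00356084]
```

View pics/final.png

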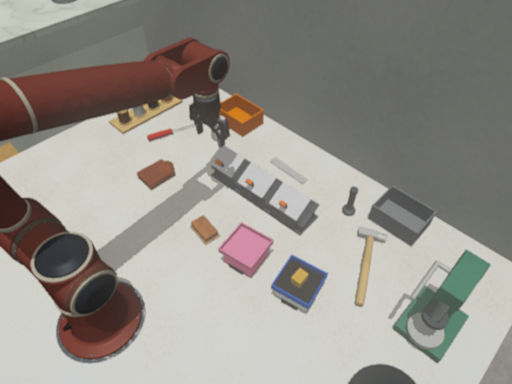

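The brass block is in the blue pan at (300,277), which has sunk about 7 mm. All three knobs are back at their shut height, with tops at z ≈ 0.128. The bystanders haven't moved and the gripper is touching nothing.

```bash
python3 -c "
from plant import manip
print(manip.job_done())"
```

```text
the job is handed in; nothing more can be done
None
```

I found the brass block in box A and set it gently in the blue pan; all three boxes were opened one at a time and are shut again, nothing else was disturbed, and I handed the job in at about 28.5 s.

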